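# Point out the things for a glass of honey tea

## Task

A guest wants to make honey tea and asks what to use, so show them by pointing, in the order they will need them: first the short glass tumbler, then the small mesh tea strainer, last the beehive-shaped honey pot. Point straight down at each, with the fingertips two to three centimetres above the middle of its top (the mouth of the glass, the mouth of the strainer's basket, the knob of the honey pot), and stay there for at least two seconds; touch nothing at all, and pass high over everything else on the ledge so that you point at nothing else. Finish still pointing at the honey pot, without touching it.

Things in the scene. Friction and masses are not known exactly. Their poses are not given: they have to be found in the camera images.
- short_glass_rim (a point): Short clear glass tumbler, 82 mm across the mouth, 69 mm at the foot, 85 mm tall, loose, open mouth up. This point is the centre of its mouth at the height of the rim (85 mm above the ledge); z up. It stands in any of four places that it swaps with the tall glass, the honey pot and the plain jar.
- tea_strainer_mouth (a point): Small steel mesh tea strainer, loose: a flat-bottomed basket 68 mm across the mouth and 50 mm tall, with a thin wire handle 95 mm long that starts at the rim along the point's +x and a small lug on the other side. This point is the centre of the basket's mouth at rim height (50 mm above the ledge); z up. It swaps places with the sieve.
- honey_top (a point): Closed glazed ceramic honey pot, loose, shaped like a beehive: rounded stacked tiers, widest 96 mm across, narrowing in steps to a lid with a ball knob 20 mm across. This point is the top of the knob, on the pot's axis, 118 mm above the ledge; z up.
- tall_glass_rim (a point): Not to be pointed at: tall clear glass tumbler, 68 mm across the mouth, 150 mm tall, loose. This point is the centre of its mouth at rim height; z up.
- sieve_mouth (a point): Not to be pointed at: larger mesh sieve of the same build as the tea strainer, basket 124 mm across and 62 mm tall, handle 120 mm long along the point's +x, loose. This point is the centre of its mouth at rim height; z up.
- salt_top (a point): Not to be pointed at: plain straight-sided jar of the same ceramic as the honey pot, 90 mm across, flat lid with a flat button knob 30 mm across, loose. This point is the top of the knob, 113 mm above the ledge; z up.
- cereal_bowl_rim (a point): Not to be pointed at: grey plastic cereal bowl, 150 mm across, 58 mm tall, loose, to the robot's right. This point is the centre of its mouth at rim height; z up.
- teaspoon: Bystander: steel teaspoon 140 mm long lying on the ledge to the robot's left, loose. Origin at its middle on the underside, x along it. Also not to be touched: at the back right a hook stand 270 mm tall with a hanging ladle, at the back left a kettle 200 mm tall, and under 200 mm a rice cooker, toaster and tins along the far edge, a dish rack at the left and a hob with a pan at the right.
There are look-alikes about, which are no part of the job. Leave any yellow look-alike of the part that bears honey_top alone.

How it is judged:
By the outcome, as a careful person would: the job done as asked, in the order asked, and still so for the second after the job is handed in, with the robot touching nothing.
It also fails if it takes over 54 s, if anything falls off the work surface, if the arm or the gripper's body presses on something with over 40 N, if the wrist force passes 120 N, or if a joint passes its speed limit or range.

## Robot

A 6-joint arm with a two-finger parallel gripper is mounted at the origin on the work surface. World frame = base frame: x ahead of the robot, y to its left, z up, the work surface at z = 0. Lengths are in mm, angles in rad, forces in N, time in s.
With the tool pointing down it reaches from about 375 to 925 mm from the base axis. Payload 5.7 kg.
Tool frame: the origin (TCP) lies between the finger pads, 19 mm behind the fingertips; this is the grasp point; z points along the fingers, y is the line along which they close (so a half turn about z gives the same grasp; the last joint's range is limited). The gripper opens to 85 mm and grips with 20 to 120 N. Pads are 22 mm wide; open, the fingers measure 114 mm over their backs; the gripper's body (76 mm by 85 mm) begins 54 mm behind the grasp point. The pads swing forward as they close: fully open they stand 13 mm farther back than shut.
Start: joints at [1.051, 0.359, 1.51, -0, 1.272, -0.115], TCP at [236.292, 551.482, 249.967] pointing down, gripper open.
Joint ranges: [-2.97, 2.97], [-1.01, 2.36], [0.21, 2.38], [-0.96, 4.11], [0.2, 2.71], [-2.98, 2.98]. Speed limits (rad/s): [2.39, 2.39, 3.14, 3.14, 3.14, 3.14].

## Interface

Orientations are given as a unit quaternion [x, y, z, w].
In Python, from plant import manip gives the robot as it stands.
- The arm moves only by the tool arm_command, never from a script. Its argument "rows" is one flat list of numbers, 5 for each row, row after row: the shift along the world's x, y, z scaled (see below), then the turn about the world's z scaled (see below), then the finger opening in mm, from 0 to 85.4. A call has exactly 10 rows; each row is the pose to reach, as a shift and turn from the pose commanded when the call began, turning the shorter way round; what a row does not reach only later rows make up. The controller multiplies each number of a shift by 0.15 m and each number of a turn by 2 pi rad. A row lasts 1/10 s, in which the tool goes at most 50 mm and 8.59 degrees, less where a joint would pass 70% of its speed; a pose out of reach is approached as far as the arm can. A call with a number of a shift or a turn outside -1 to 1 is refused whole. A call with a gripper value outside its range is refused whole. The fingers move at their own pace and stop on an object; the grip force is fixed at half the most. Time passes only in rows, so rows that repeat a pose let the fingers close, or fill a call up. It gives the time, the measured TCP pose, the force, the opening and the grip force at its end, in the units of the state.
- manip.state(): the state, without advancing time (a new reading comes with each control period).
- manip.snapshot(name): name is "scene" or "top" or "wrist"; returns a dict with "color" (480x640x3 uint8, blue, green, red), "K" (3x3 intrinsics, pixels), "k1" (the pictures are not rectified: a ray, as slopes to the right and down, at radius r is drawn at 1 + k1 r^2 times it, then the intrinsics apply), "pose" (4x4, takes a point from camera to world coordinates); the wrist camera has in their place "T_tool_cam" (4x4, takes a point from camera to tool coordinates, whose origin is the TCP and whose axes are the flange's). Camera axes: x right, y down, z forward; pixel columns grow to the right and rows downward; lengths in mm; the calibration is good to about 2 mm. A picture is of the moment at which its call begins: read the wrist's pose just before it. There is no depth.
- manip.job_done(): hands the job in; it is judged then, once.
The state is a dict: "clock": time; "joints": joint angles; "joint_velocities": joint speeds; "effort": joint torques, N m; "position": TCP position; "tcp_rot": TCP orientation; "ft_force": force on the tool from outside, world axes, zero at the start; "torque": the same for the moment, N m; "opening": finger opening in mm; "grasp_force": force on a finger pad.
Only numpy, scipy, OpenCV 4.12 (cv2) and the standard library are available. Lean on these libraries where they do the work, as an engineer would, in place of code of your own. Each camera call takes 0.05 s, during which the arm holds its last target. There are 200 camera calls.

## Working session

There is one attempt and no reset: what is moved stays moved. The work goes in short steps, Python scripts to look and compute and a tool call to move; the robot and the scene stay as the last step left them, time stands still between calls to the robot, and variables do not carry over. Pictures are saved under pics/ and viewed, at most 10 in all, crops included, and the job is handed in when it is done.

Besides the shell and the picture viewer there is one more tool, called after ">>>" as name(argument=value, ...) on one line, values as JSON. arm_command: Moves the arm, as the interface text tells. Shifts and turns lie within -1 to 1; 1 stands for 0.15 m of shift or 2 pi rad of turn. Its arguments: {"type":"object","properties":{"rows":{"type":"array"}},"required":["rows"]}

```bash
mkdir -p pics
cat > h.py <<'E'
import numpy as np, cv2, pickle
def ray(s,u,v):
    K=np.array(s["K"]);d=np.array([(u-K[0,2])/K[0,0],(v-K[1,2])/K[1,1]]);p=d.copy()
    for _ in range(20): p=d/(1+s["k1"]*(p@p))
    T=np.array(s["pose"]);return T[:3,3],T[:3,:3]@np.array([p[0],p[1],1])
def at(s,u,v,z):
    o,r=ray(s,u,v);return (o+r*(z-o[2])/r[2]).round(1)
E
python3 - <<'E'
from plant import manip
import cv2,pickle
S={}
for n in("scene","top"):
    s=manip.snapshot(n);S[n]=s;cv2.imwrite(f"pics/{n}0.png",s["color"])
    print(n,s["K"],s["k1"],s["pose"])
pickle.dump(S,open("S.pkl","wb"))
st=manip.state();print(st)
E
```

```text
scene [[525.29064491   0.         334.07977756]
 [  0.         525.29064491 236.00316651]
 [  0.           0.           1.        ]] -0.058322689675690244 [[ 7.78080299e-01  5.47345250e-01 -3.08227555e-01  9.56245104e+02]
 [ 6.28130132e-01 -6.72778213e-01  3.90924561e-01 -5.87294875e+02]
 [ 6.60191803e-03 -4.97777714e-01 -8.67279518e-01  1.34135948e+03]
 [ 0.00000000e+00  0.00000000e+00  0.00000000e+00  1.00000000e+00]]
top [[509.39992754   0.         315.210882  ]
 [  0.         509.39992754 239.74525671]
 [  0.           0.           1.        ]] 0.014782273626905594 [[ 1.43580994e-02 -9.97975933e-01  6.19506471e-02  4.01203689e+02]
 [-9.99875321e-01 -1.39230012e-02  7.44930320e-03 -4.00761058e+01]
 [-6.57168637e-03 -6.20498810e-02 -9.98051414e-01  1.46880518e+03]
 [ 0.00000000e+00  0.00000000e+00  0.00000000e+00  1.00000000e+00]]
{'clock': 0.1, 'joints': array([ 1.05091554e+00,  3.59487991e-01,  1.51136451e+00,  1.10063228e-05,
        1.27249502e+00, -1.15095300e-01]), 'joint_velocities': array([-0.0016793 , -0.00275258, -0.00438424, -0.00050293, -0.00106575,
       -0.00105299]), 'effort': array([ 1.15751423e-04, -5.28647375e+01, -2.79357272e+01, -1.79089375e-05,
        5.04319687e-03,  2.61693839e-05]), 'position': array([235.99271244, 550.98541219, 249.18952091]), 'tcp_rot': array([ 2.01015320e-01,  9.79587705e-01, -8.31938226e-04, -2.78913494e-04]), 'ft_force': array([-0.16937646, -0.424653  , -0.67874702]), 'torque': array([0.03325161, 0.02062607, 0.0395843 ]), 'grasp_force': 0.0, 'opening': 85.54120165773836}
```

View pics/top0.png

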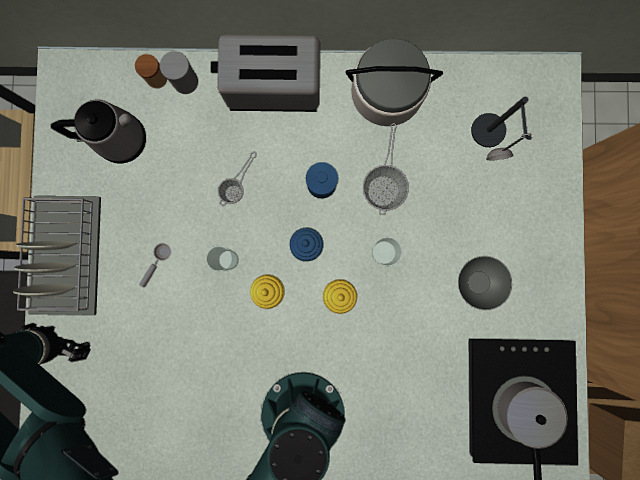

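View pics/scene0.png

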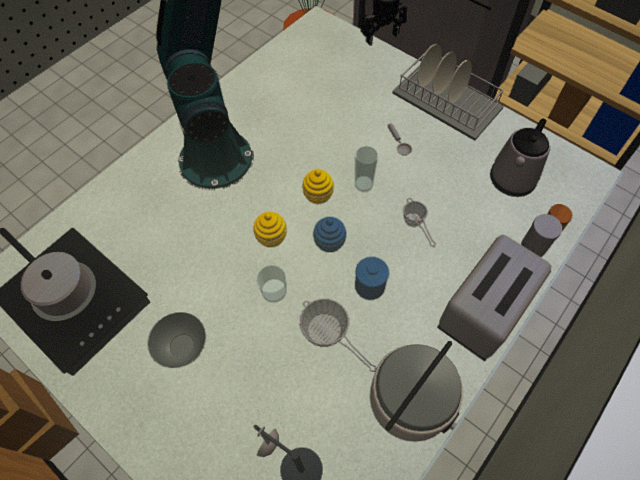

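Candidates:
- **Glasses:** top (386,251) is short and wide. Top (222,259) is tall and leaning out in view, so it is the tall glass.
- **Strainers:** top (231,190) is the small one. Top (386,187) is the large sieve.
- **Pots:** top (306,244) is blue and tiered, so it is the honey pot. Top (322,180) is the plain jar, and the yellow ones at (267,292) and (340,296) are look-alikes.

I'll confirm these in one enlarged crop.

Run:
```python
import pickle,cv2,numpy as np
S=pickle.load(open("S.pkl","rb"))
def c(n,u,v):return cv2.resize(S[n]["color"][v-30:v+30,u-30:u+30],(260,260),interpolation=cv2.INTER_CUBIC)
im=np.vstack([np.hstack([c("top",386,251),c("top",231,190),c("top",306,244)]),np.hstack([c("scene",272,283),c("scene",415,211),c("scene",330,233)])])
cv2.imwrite("pics/crop1.png",im)
```

```text
(no output)
```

View pics/crop1.png

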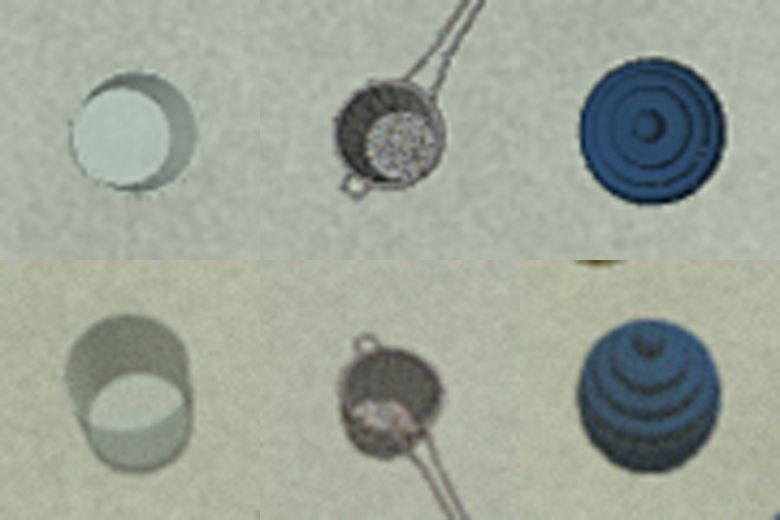

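The crops show a short wide glass, a small mesh basket with its lug, and a blue tiered pot with a ball knob. All three match the descriptions.

Run:
```python
import pickle
from h import *
S=pickle.load(open("S.pkl","rb"))
for n,a,b,z in[("glass",(386.4,250.7),(271,278.3),85),("strainer",(230.5,190.4),(415,211.4),50),("honey",(305.3,242.3),(329,221.4),110)]:
    print(n,at(S["top"],*a,z),at(S["scene"],*b,z))
for n,a,z in[("tall",(227,259),150),("salt",(322,178),113),("sieve",(386,187),62),("y1",(267,292),118),("y2",(340,296),118)]: print(n,at(S["top"],*a,z))
```

```text
glass [ 460.  -223.4   85. ] [ 461.5 -226.    85. ]
strainer [624.8 210.5  50. ] [628.6 208.4  50. ]
honey [478.3  -3.6 110. ] [478.8  -5.1 110. ]
tall [429.9 197.5 150. ]
salt [651.8 -45.8 113. ]
sieve [ 638.2 -224.3   62. ]
y1 [345.   95.3 118. ]
y2 [337.3 -97.5 118. ]
```

>>> arm_command(rows=[0.06,-0.1,0.1,0,0,0.12,-0.2,0.2,0,0,0.18,-0.3,0.3,0,0,0.24,-0.4,0.4,0,0,0.3,-0.5,0.5,0,0,0.36,-0.6,0.6,0,0,0.42,-0.7,0.6,0,0,0.48,-0.8,0.6,0,0,0.54,-0.9,0.6,0,0,0.6,-1,0.6,0,0])

```text
clock: 1.1
position: [327.1, 399.9, 341.2]
tcp_rot: [0.201, 0.98, 0.0, 0.0]
ft_force: [0.0, 0.7, -0.1]
opening: 0.2
grasp_force: 0.0
```

>>> arm_command(rows=[0.06,-0.1,0,0,0,0.12,-0.2,0,0,0,0.18,-0.3,0,0,0,0.24,-0.4,0,0,0,0.3,-0.5,0,0,0,0.36,-0.6,0,0,0,0.42,-0.7,0,0,0,0.48,-0.8,0,0,0,0.54,-0.9,0,0,0,0.6,-1,0,0,0])

```text
clock: 2.1
position: [416.8, 249.9, 341.1]
tcp_rot: [0.201, 0.98, 0.0, 0.0]
ft_force: [-0.1, -0.1, 0.7]
opening: 0.2
grasp_force: 0.0
```

>>> arm_command(rows=[0.06,-0.1,0,0,0,0.12,-0.2,0,0,0,0.18,-0.3,0,0,0,0.24,-0.4,0,0,0,0.3,-0.5,0,0,0,0.36,-0.6,0,0,0,0.42,-0.7,0,0,0,0.48,-0.8,0,0,0,0.54,-0.9,0,0,0,0.6,-1,0,0,0])

```text
clock: 3.1
position: [506.4, 99.8, 341.1]
tcp_rot: [0.201, 0.98, 0.0, 0.0]
ft_force: [-0.3, 0.3, -0.2]
opening: -0.3
grasp_force: 0.0
```

>>> arm_command(rows=[-0.01,-0.1,0,0,0,-0.02,-0.2,0,0,0,-0.03,-0.3,0,0,0,-0.04,-0.4,0,0,0,-0.05,-0.5,0,0,0,-0.06,-0.6,0,0,0,-0.07,-0.7,0,0,0,-0.08,-0.8,0,0,0,-0.09,-0.9,0,0,0,-0.1,-1,0,0,0])

```text
clock: 4.1
position: [490.4, -49.5, 340.2]
tcp_rot: [0.201, 0.98, -0.0, -0.0]
ft_force: [0.3, -0.4, -0.0]
opening: -0.2
grasp_force: 0.0
```

>>> arm_command(rows=[-0.02,-0.1,0,0,0,-0.04,-0.2,0,0,0,-0.06,-0.3,0,0,0,-0.08,-0.4,0,0,0,-0.1,-0.5,0,0,0,-0.12,-0.6,0,0,0,-0.14,-0.7,0,0,0,-0.16,-0.8,0,0,0,-0.18,-0.9,0,0,0,-0.2,-1,0,0,0])

```text
clock: 5.1
position: [460.6, -199.5, 340.1]
tcp_rot: [0.201, 0.98, -0.0, 0.0]
ft_force: [0.1, 0.4, -0.0]
opening: 0.0
grasp_force: 0.0
```

>>> arm_command(rows=[0,-0.09,0,0,0,0,-0.17,0,0,0,0,-0.17,-0.15,0,0,0,-0.17,-0.3,0,0,0,-0.17,-0.45,0,0,0,-0.17,-0.6,0,0,0,-0.17,-0.75,0,0,0,-0.17,-0.9,0,0,0,-0.17,-1,0,0,0,-0.17,-1,0,0])

```text
clock: 6.1
position: [460.1, -223.5, 187.9]
tcp_rot: [0.201, 0.98, 0.001, -0.002]
ft_force: [0.4, 0.1, 0.8]
opening: -0.3
grasp_force: 0.0
```

Run:
```python
from plant import manip
import cv2,pickle,numpy as np
st=manip.state();p=st["position"];print(p)
S={n:manip.snapshot(n) for n in("scene","wrist")};pickle.dump((S,st),open("S2.pkl","wb"))
def proj(s,P):
    T=np.linalg.inv(s["pose"]);q=T[:3,:3]@P+T[:3,3];a=q[:2]/q[2];a=a*(1+s["k1"]*(a@a));K=s["K"];return a*K[0,0]+K[:2,2]
u=[proj(S["scene"],p-[0,0,d]) for d in(0,19,32)];print(u,S["wrist"]["T_tool_cam"])
x,y=map(int,u[1]);c=S["scene"]["color"][y-40:y+70,x-60:x+50]
c=cv2.resize(c,(550,550),interpolation=cv2.INTER_CUBIC);print(x-60,y-40)
cv2.imwrite("pics/s2.png",c);cv2.imwrite("pics/w2.png",S["wrist"]["color"])
```

```text
[ 460.06988787 -223.46672187  187.87766397]
[array([267.19080497, 259.4227978 ]), array([267.98170956, 262.9107816 ]), array([268.51169144, 265.24709882])] [[-3.62203344e-04 -9.50098810e-01 -3.11948905e-01  7.98492072e+01]
 [ 9.99999467e-01 -6.45612657e-04  8.05236570e-04  9.29113099e-01]
 [-9.66452469e-04 -3.11948448e-01  9.50098538e-01 -1.24567420e+02]
 [ 0.00000000e+00  0.00000000e+00  0.00000000e+00  1.00000000e+00]]
207 222
```

View pics/s2.png

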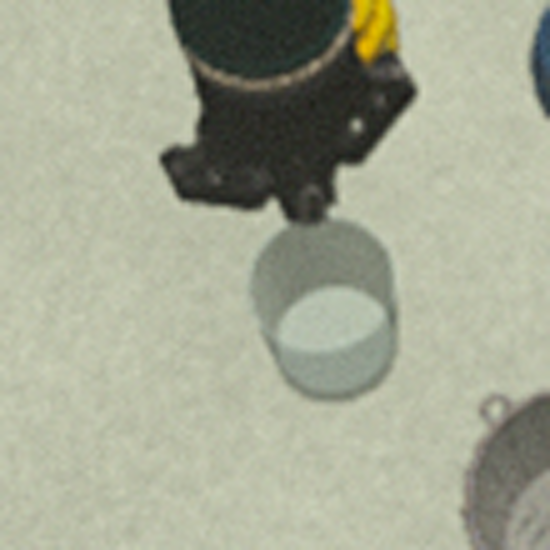

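View pics/w2.png

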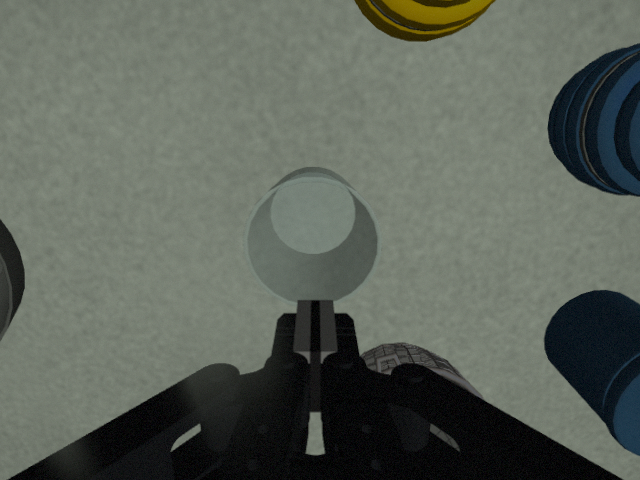

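Run:
```python
import pickle
from h import *
from scipy.spatial.transform import Rotation as R
S,st=pickle.load(open("S2.pkl","rb"));w=S["wrist"];T=np.array(w["T_tool_cam"])
w["pose"]=T;o,r=ray(w,316,300)
for x in(11,8,0):print(x,o+r*(x-o[0])/r[0])
M=np.eye(4);M[:3,:3]=R.from_quat(st["tcp_rot"]).as_matrix();M[:3,3]=st["position"];w["pose"]=M@T
print(at(w,313,240,85),[at(w,*q,85) for q in((248,240),(378,240),(313,177),(313,302))])
print(at(S["scene"],207+304/5,222+220/5,168.9), R.from_quat(st["tcp_rot"]).as_matrix()[:,2])
```

```text
11 [11.          1.44193064 13.33628217]
8 [ 8.          1.46427589 19.34522728]
0 [ 0.          1.52386322 35.36908092]
[ 455.3 -221.3   85. ] [array([ 440.5, -255.9,   85. ]), array([ 470.2, -186.7,   85. ]), array([ 421.7, -206.9,   85. ]), array([ 491.8, -237. ,   85. ])]
[ 465.6 -230.1  168.9] [-0.00378309  0.00251862 -0.99998967]
```

The wrist view puts the shut fingertips about 19 mm past the TCP, and the glass mouth is centred under them. I'll descend and hold there.

>>> arm_command(rows=[0,0,-0.05,0,0,0,0,-0.1,0,0,0,0,-0.16,0,0,0,0,-0.22,0,0,0,0,-0.28,0,0,0,0,-0.33,0,0,0,0,-0.37,0,0,0,0,-0.39,0,0,0,0,-0.4,0,0,0,0,-0.41,0,0])

```text
clock: 7.2
position: [461.5, -224.1, 128.5]
tcp_rot: [0.201, 0.98, -0.0, 0.0]
ft_force: [0.2, 0.6, 0.0]
opening: 0.1
grasp_force: 0.0
```

>>> arm_command(rows=[0,0,0,0,0,0,0,0,0,0,0,0,0,0,0,0,0,0,0,0,0,0,0,0,0,0,0,0,0,0,0,0,0,0,0,0,0,0,0,0,0,0,0,0,0,0,0,0,0,0])

```text
clock: 8.2
position: [461.3, -224.0, 128.5]
tcp_rot: [0.201, 0.98, -0.0, -0.0]
ft_force: [-0.4, 1.3, -0.4]
opening: -0.0
grasp_force: 0.0
```

>>> arm_command(rows=[0,0,0,0,0,0,0,0,0,0,0,0,0,0,0,0,0,0,0,0,0,0,0,0,0,0,0,0,0,0,0,0,0,0,0,0,0,0,0,0,0,0,0,0,0,0,0,0,0,0])

```text
clock: 9.2
position: [461.3, -224.0, 128.5]
tcp_rot: [0.201, 0.98, -0.0, -0.0]
ft_force: [-0.7, -0.2, 0.1]
opening: -0.4
grasp_force: 0.0
```

>>> arm_command(rows=[0,0,0,0,0,0,0,0,0,0,0,0,0,0,0,0,0,0,0,0,0,0,0,0,0,0,0,0,0,0,0,0,0,0,0,0,0,0,0,0,0,0,0,0,0,0,0,0,0,0])

```text
clock: 10.2
position: [461.3, -224.0, 128.5]
tcp_rot: [0.201, 0.98, -0.0, -0.0]
ft_force: [0.3, 0.1, -0.3]
opening: -0.0
grasp_force: 0.0
```

>>> arm_command(rows=[0,0,0.05,0,0,0,0,0.15,0,0,0,0,0.25,0,0,0,0,0.35,0,0,0,0,0.45,0,0,0,0,0.55,0,0,0,0,0.65,0,0,0,0,0.75,0,0,0,0,0.87,0,0,0,0,1,0,0])

```text
clock: 11.2
position: [461.0, -223.8, 279.5]
tcp_rot: [0.201, 0.98, 0.0, -0.0]
ft_force: [-0.1, -0.1, 0.2]
opening: -0.2
grasp_force: 0.0
```

>>> arm_command(rows=[0,0,0.1,0,0,0,0,0.2,0,0,0,0.05,0.3,0,0,0.05,0.15,0.4,0,0,0.1,0.27,0.4,0,0,0.15,0.4,0.4,0,0,0.2,0.55,0.4,0,0,0.25,0.7,0.4,0,0,0.3,0.85,0.4,0,0,0.35,1,0.4,0,0])

```text
clock: 12.2
position: [513.8, -73.1, 339.1]
tcp_rot: [0.201, 0.98, -0.0, 0.0]
ft_force: [0.0, -0.2, -0.7]
opening: 0.0
grasp_force: 0.0
```

>>> arm_command(rows=[0.04,0.1,0,0,0,0.08,0.2,0,0,0,0.12,0.3,0,0,0,0.16,0.4,0,0,0,0.2,0.5,0,0,0,0.24,0.6,0,0,0,0.28,0.7,0,0,0,0.32,0.8,0,0,0,0.36,0.9,0,0,0,0.4,1,0,0,0])

```text
clock: 13.2
position: [574.3, 77.3, 338.4]
tcp_rot: [0.201, 0.98, -0.0, -0.0]
ft_force: [-0.1, 0.6, -0.1]
opening: 0.2
grasp_force: 0.0
```

>>> arm_command(rows=[0.04,0.1,0,0,0,0.08,0.2,0,0,0,0.12,0.3,0,0,0,0.16,0.4,0,0,0,0.2,0.5,0,0,0,0.24,0.6,0,0,0,0.28,0.7,0,0,0,0.32,0.8,0,0,0,0.35,0.87,0,0,0,0.35,0.89,0,0,0])

```text
clock: 14.2
position: [626.9, 210.9, 338.2]
tcp_rot: [0.201, 0.98, 0.0, 0.0]
ft_force: [1.3, 0.5, 0.1]
opening: -0.2
grasp_force: 0.0
```

>>> arm_command(rows=[0,0,-0.05,0,0,0,0,-0.15,0,0,0,0,-0.25,0,0,0,0,-0.35,0,0,0,0,-0.45,0,0,0,0,-0.56,0,0,0,0,-0.67,0,0,0,0,-0.78,0,0,0,0,-0.89,0,0,0,0,-1,0,0])

```text
clock: 15.2
position: [625.8, 208.5, 187.5]
tcp_rot: [0.201, 0.98, -0.0, -0.0]
ft_force: [0.0, -0.4, 0.3]
opening: -0.0
grasp_force: 0.0
```

>>> arm_command(rows=[0,0,-0.1,0,0,0,0,-0.2,0,0,0,0,-0.3,0,0,0,0,-0.38,0,0,0,0,-0.45,0,0,0,0,-0.52,0,0,0,0,-0.57,0,0,0,0,-0.6,0,0,0,0,-0.62,0,0,0,0,-0.63,0,0])

```text
clock: 16.2
position: [626.4, 209.6, 93.9]
tcp_rot: [0.201, 0.98, 0.0, 0.0]
ft_force: [0.5, 0.5, 0.4]
opening: -0.1
grasp_force: 0.0
```

Run:
```python
from plant import manip
import cv2
print(manip.state()["position"])
cv2.imwrite("pics/w3.png",manip.snapshot("wrist")["color"])
```

```text
[626.40941065 209.55064989  93.91069568]
```

View pics/w3.png

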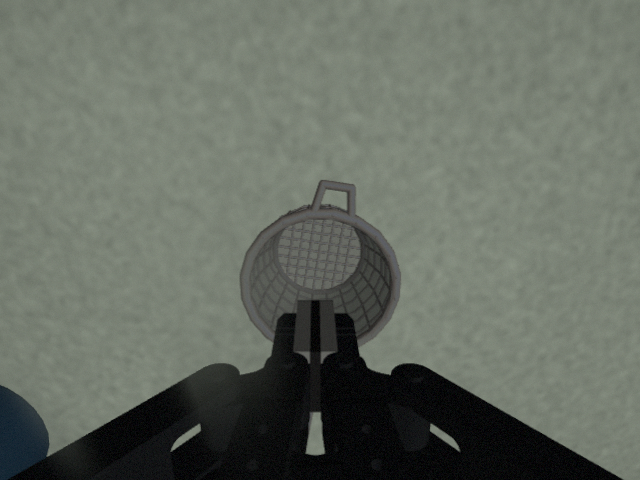

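The fingertips are centred over the strainer's basket, whose rim spans about (240–400, 207–350). I'll hold, then rise and go to the honey pot.

>>> arm_command(rows=[0,0,0,0,0,0,0,0,0,0,0,0,0,0,0,0,0,0,0,0,0,0,0,0,0,0,0,0,0,0,0,0,0,0,0,0,0,0,0,0,0,0,0,0,0,0,0,0,0,0])

```text
clock: 17.25
position: [626.3, 209.5, 93.9]
tcp_rot: [0.201, 0.98, -0.0, -0.0]
ft_force: [0.6, -0.2, -0.6]
opening: -0.1
grasp_force: 0.0
```

>>> arm_command(rows=[0,0,0,0,0,0,0,0,0,0,0,0,0,0,0,0,0,0,0,0,0,0,0,0,0,0,0,0,0,0,0,0,0,0,0,0,0,0,0,0,0,0,0,0,0,0,0,0,0,0])

```text
clock: 18.25
position: [626.3, 209.5, 94.0]
tcp_rot: [0.201, 0.98, -0.0, 0.0]
ft_force: [-0.3, 0.2, 0.0]
opening: -0.2
grasp_force: 0.0
```

>>> arm_command(rows=[0,0,0,0,0,0,0,0,0,0,0,0,0,0,0,0,0,0,0,0,0,0,0,0,0,0,0,0,0,0,0,0,0,0,0,0,0,0,0,0,0,0,0,0,0,0,0,0,0,0])

```text
clock: 19.25
position: [626.3, 209.5, 94.0]
tcp_rot: [0.201, 0.98, -0.0, -0.0]
ft_force: [0.8, 0.1, -1.0]
opening: -0.0
grasp_force: 0.0
```

>>> arm_command(rows=[0,0,0.05,0,0,0,0,0.15,0,0,0,0,0.25,0,0,0,0,0.35,0,0,0,0,0.45,0,0,0,0,0.55,0,0,0,0,0.65,0,0,0,0,0.75,0,0,0,0,0.87,0,0,0,0,1,0,0])

```text
clock: 20.25
position: [626.0, 209.4, 245.0]
tcp_rot: [0.201, 0.98, -0.0, -0.0]
ft_force: [0.2, -0.3, -1.2]
opening: -0.1
grasp_force: 0.0
```

>>> arm_command(rows=[0,0,0.1,0,0,0,0,0.2,0,0,-0.05,-0.05,0.3,0,0,-0.1,-0.12,0.4,0,0,-0.15,-0.2,0.5,0,0,-0.2,-0.28,0.6,0,0,-0.25,-0.36,0.6,0,0,-0.3,-0.44,0.6,0,0,-0.35,-0.52,0.6,0,0,-0.4,-0.6,0.6,0,0])

```text
clock: 21.25
position: [565.1, 118.3, 333.0]
tcp_rot: [0.201, 0.98, -0.0, -0.001]
ft_force: [0.0, -1.2, 0.1]
opening: -0.0
grasp_force: 0.0
```

>>> arm_command(rows=[-0.06,-0.1,0,0,0,-0.12,-0.2,0,0,0,-0.18,-0.3,0,0,0,-0.24,-0.4,0,0,0,-0.31,-0.5,0,0,0,-0.38,-0.6,0,0,0,-0.45,-0.7,0,0,0,-0.52,-0.77,0,0,0,-0.57,-0.82,0,0,0,-0.59,-0.83,0,0,0])

```text
clock: 22.25
position: [476.9, -5.8, 334.1]
tcp_rot: [0.202, 0.979, -0.0, -0.0]
ft_force: [0.3, -0.4, -0.3]
opening: 0.4
grasp_force: 0.0
```

>>> arm_command(rows=[0,0,0,0,0,0,0,-0.06,0,0,0,0,-0.14,0,0,0,0,-0.24,0,0,0,0,-0.34,0,0,0,0,-0.44,0,0,0,0,-0.54,0,0,0,0,-0.62,0,0,0,0,-0.68,0,0,0,0,-0.7,0,0])

```text
clock: 23.25
position: [477.2, -4.8, 227.6]
tcp_rot: [0.201, 0.98, -0.0, -0.001]
ft_force: [0.1, -0.5, -0.0]
opening: -0.1
grasp_force: 0.0
```

Run:
```python
from plant import manip
import cv2
print(manip.state()["position"])
cv2.imwrite("pics/w4.png",manip.snapshot("wrist")["color"])
```

```text
[477.19711869  -4.77050904 227.60039225]
```

View pics/w4.png

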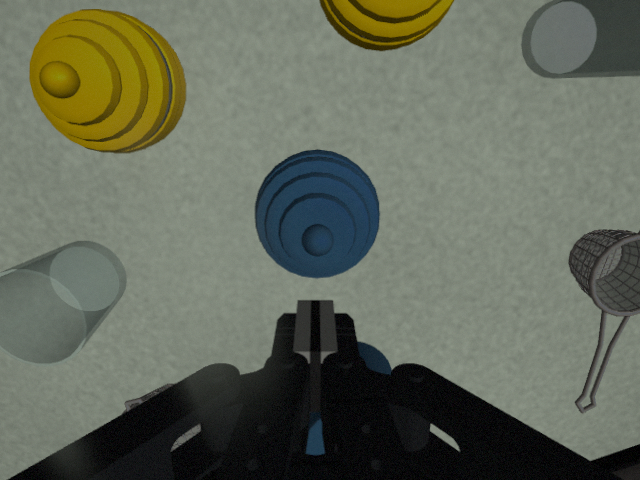

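The blue knob at (318,240) is in line with the fingertips. I'll descend the last stretch and hold.

>>> arm_command(rows=[0,0,-0.05,0,0,0,0,-0.11,0,0,0,0,-0.18,0,0,0,0,-0.25,0,0,0,0,-0.31,0,0,0,0,-0.36,0,0,0,0,-0.4,0,0,0,0,-0.42,0,0,0,0,-0.43,0,0,0,0,-0.44,0,0])

```text
clock: 24.3
position: [478.0, -5.1, 163.1]
tcp_rot: [0.201, 0.98, -0.0, 0.0]
ft_force: [0.3, 0.4, 0.1]
opening: 0.4
grasp_force: 0.0
```

>>> arm_command(rows=[0,0,0,0,0,0,0,0,0,0,0,0,0,0,0,0,0,0,0,0,0,0,0,0,0,0,0,0,0,0,0,0,0,0,0,0,0,0,0,0,0,0,0,0,0,0,0,0,0,0])

```text
clock: 25.3
position: [477.8, -5.0, 163.0]
tcp_rot: [0.201, 0.98, -0.0, -0.0]
ft_force: [-0.4, -0.7, 1.0]
opening: -0.1
grasp_force: 0.0
```

Run:
```python
from plant import manip
import cv2
from h import *
from scipy.spatial.transform import Rotation as R
st=manip.state();w=manip.snapshot("wrist");M=np.eye(4);M[:3,:3]=R.from_quat(st["tcp_rot"]).as_matrix();M[:3,3]=st["position"];w["pose"]=M@np.array(w["T_tool_cam"])
print(st["position"])
pickle.dump(w,open("w5.pkl","wb"));cv2.imwrite("pics/w5.png",w["color"])
```

```text
[477.78153189  -5.02153259 162.95189221]
```

View pics/w5.png

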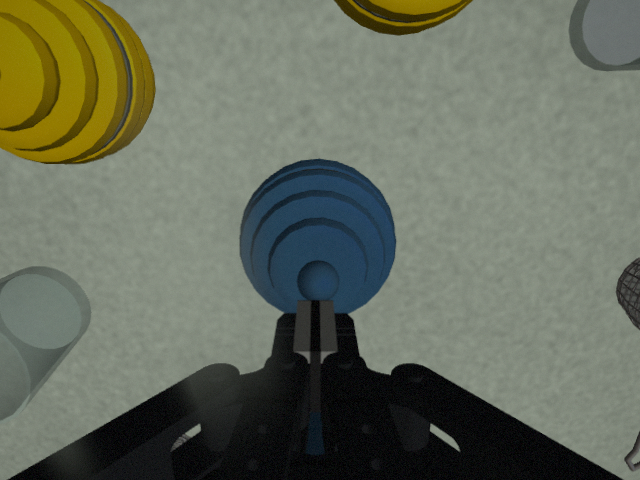

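The knob at (318,281) sits just below the fingertips, with a gap of about 26 mm and no contact. I'll hold, then hand in.

>>> arm_command(rows=[0,0,0,0,0,0,0,0,0,0,0,0,0,0,0,0,0,0,0,0,0,0,0,0,0,0,0,0,0,0,0,0,0,0,0,0,0,0,0,0,0,0,0,0,0,0,0,0,0,0])

```text
clock: 26.35
position: [477.8, -5.0, 163.0]
tcp_rot: [0.201, 0.98, -0.0, -0.0]
ft_force: [-0.6, 0.9, -0.4]
opening: 0.1
grasp_force: 0.0
```

>>> arm_command(rows=[0,0,0,0,0,0,0,0,0,0,0,0,0,0,0,0,0,0,0,0,0,0,0,0,0,0,0,0,0,0,0,0,0,0,0,0,0,0,0,0,0,0,0,0,0,0,0,0,0,0])

```text
clock: 27.35
position: [477.8, -5.0, 163.0]
tcp_rot: [0.201, 0.98, -0.0, -0.0]
ft_force: [-0.2, 0.5, -0.2]
opening: -0.2
grasp_force: 0.0
```

```bash
python3 -c "
from plant import manip
print(manip.job_done())"
```

```text
the job is handed in; nothing more can be done
None
```

I pointed at the short glass, then the tea strainer, then the blue honey pot, about 3 s each with fingertips about 25 mm above, and handed the job in at about 27 s still over the honey pot, with no contact force at any reading; no verdict came back.

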